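# Index the wood slice under the pointer and hold the glue gun ready

## Task

On the gluing jig, slide the carrier until the large hollow in the wood slice is right under the tip of the fixed pointer, pause there for about a second, then move on until the small hollow is right under the tip and leave the carrier there. Then draw the glue gun out of its stand, lean it over so that its barrel is about 45 degrees from upright with the nozzle downward, and finish holding it still in the gripper with the nozzle's end straight above the pointer's tip, about 5 cm higher. Do not knock the pointer or shift the other things on the table.

Things in the scene. Friction and masses are not known exactly. Their poses are not given: they have to be found in the camera images.
- jig: Cross-slide gluing jig, base plate 220 (x) x 200 (y) x 12 mm fixed on the table, origin at the centre of its underside. A saddle slides along jig x (50 mm each way), a carrier on it along jig y (60 mm each way); each has about 2.5 N of friction and stays where left. Carrier plate 180 x 140 mm, top 50 mm above the table; wood slice on it 112 mm across, top at 62 mm, clips at 66 mm.
- knob (a point): Centre of the upright black knob on the carrier's near end (jig -x): a round post 24 mm in diameter, fixed to the carrier, 42 mm tall from the carrier plate. This point lies half-way up, 21 mm below its flat top, 71 mm above the table. Grip from above in any yaw; pushing it moves both slides. The wood slice's edge is 38 mm away.
- large_hollow (a point): Centre of the large hollow on the top of the wood slice: a dark round mark 18 mm across, 62 mm above the table. It moves with the carrier. In the jig's axes it lies 112 mm in x and 30 mm in y from the knob.
- small_hollow (a point): Centre of the small hollow on the top of the wood slice: a dark round mark 9 mm across, 62 mm above the table. It moves with the carrier. In the jig's axes it lies 72 mm in x and -30 mm in y from the knob.
- pointer: The fixed pointer: a steel post 120 mm tall on a small foot at the far side of the jig; from 112 mm up a thin rod slopes down along the pointer's -x, towards the robot, to a fine tip over the wood slice. Origin on the table straight below the tip; the post stands 160 mm from it along +x.
- pointer_tip (a point): The tip of the fixed pointer, 70 mm above the table and 8 mm above the wood slice; z axis up.
- stand: The glue-gun stand, fixed: dark base plate 110 x 90 x 10 mm, on it an upright grey rectangular sleeve, outside 58 (x) x 46 (y) mm, open at the top, mouth 85 mm above the table. The well is 48 x 36 mm and 35 mm deep, with a hole for the nozzle below. Origin: centre of its underside. The gun must be raised 75 mm before its nozzle is clear of the mouth.
- stand_mouth (a point): Centre of the open mouth of the stand, 85 mm above the table.
- gun: The glue gun, loose, black, about 0.26 kg, origin at the nozzle's end. Pistol handle, 24 mm thick in y, sticks out to -x (at the start roughly towards the robot) as far as 102 mm from the barrel's axis, 90 to 145 mm from the nozzle's end along z. Best gripped across the barrel's y sides (28 mm) from the rear, 128 mm from the nozzle's end.
- gun_centre (a point): Centre of the gun's barrel, a box 40 (x) x 28 (y) x 110 (z) mm. The z axis runs along the barrel from nozzle to rear; at the start the gun stands nozzle down in the stand, z up, this point 105 mm above the table. A glue stick 11 mm thick stands 12 mm out of the rear end. A good grip is 33 mm from this point towards the rear.
- gun_nozzle (a point): End of the glue gun's nozzle, on the barrel's axis, 95 mm from the barrel's centre along -z. Same axes as the barrel's centre.
- wood_slice: A loose wood slice, 76 mm across and 12 mm thick, lying beside the stand; a bystander. Origin at the centre of its underside.
- pine_cone: A pine cone, 55 mm high and 52 mm across; a bystander. Origin at the centre of its underside.
- glue_bottle: A white glue bottle with a yellow label, 58 mm across and 150 mm tall; a bystander. Origin at the centre of its underside.
- twig: A forked twig 152 mm long and 12 mm thick lying on the table; a bystander. Origin under its middle.
- marker: A blue marker with a black cap, 130 mm long and 15 mm thick; a bystander. Origin under its blue half.
- paint_jar: A paint jar with a steel lid, 48 mm across and 55 mm tall; a bystander. Origin at the centre of its underside.
Not all that is in view belongs to the job. Several things have the shape of the gun; the one meant has the colours described above. Leave any red look-alike of the stand alone.

How it is judged:
By the outcome, as a careful person would: the job done as asked, in the order asked, and still so for the second after the job is handed in, while the arm keeps its last pose, push and grip.
It also fails if it takes over 64 s, if anything falls off the work surface, if the arm or the gripper's body presses on something with over 40 N, if the wrist force passes 120 N, or if a joint passes its speed limit or range.

## Robot

A 6-joint arm with a two-finger parallel gripper is mounted at the origin on the work surface. World frame = base frame: x ahead of the robot, y to its left, z up, the work surface at z = 0. Lengths are in m, angles in rad, forces in N, time in s.
With the tool pointing down it reaches from about 0.275 to 0.875 m from the base axis. Payload 12.5 kg.
Tool frame: the origin (TCP) lies midway between the tips of the shut fingers; the grasp point (between the pads) lies 19 mm behind it; x points along the fingers, y is the direction in which the jaws open and shut, and the axes are right-handed (so a half turn about x gives the same grasp; the last joint's range is limited). The gripper opens to 85 mm and grips with 20 to 120 N. Pads are 22 mm wide; open, the fingers measure 114 mm over their backs; the gripper's body (76 mm by 85 mm) begins 54 mm behind the grasp point. The pads swing forward as they close: fully open they stand 13 mm farther back than shut.
Start: joints at [1.264, 0.351, 1.652, -0, 1.139, -0.085], TCP at [0.121, 0.537, 0.231] pointing down, gripper open.
Joint ranges: [-2.75, 2.75], [-0.79, 2.1], [0.01, 2.65], [-1.57, 4.71], [0.07, 3.14], [-2.87, 2.87]. Speed limits (rad/s): [2.22, 2.22, 2.79, 3.14, 3.14, 3.14].

## Interface

Orientations are given as a unit quaternion [w, x, y, z].
In Python, from workcell import readout, eyes, bot gives the robot as it stands.
- The arm moves only by the shell command python3 -m inch 'ROWS' [FORCE]. ROWS is JSON, a list of rows, each an object with "fingers": the closure, from -1 (fully open) to 1 (shut); "dp": the shift along the world's x, y, z in m, a list of three; "roll": the turn about the world's z in degrees. A call has 1 to 8 rows; each row is the pose to reach, as a shift and turn from the pose commanded when the call began; what a row does not reach only later rows make up. A row lasts 1/10 s, in which the tool goes at most 50 mm and 8.59 degrees, less where a joint would pass 70% of its speed; a pose out of reach is approached as far as the arm can. A call with a gripper value outside its range is refused whole. The fingers move at their own pace and stop on an object; FORCE is the grip in N (left out, the last holds). Time passes only in rows, so rows that repeat a pose let the fingers close. It gives the time, the measured TCP pose, the force and the opening at its end, in the units of the state.
- readout.read_state(): the state, without advancing time (a new reading comes with each control period).
- eyes.grab_frame(name): name is "scene" or "top" or "wrist"; returns a dict with "color" (480x640x3 uint8, red, green, blue), "z_map" (480x640 float32, m along the optical axis (not along the pixel's ray), 0 where there is no reading), "fov_y" (degrees; the focal length in pixels is half the picture's height over the tangent of half this angle, whatever the lens; pixels are square), "cx", "cy" (the principal point, pixels), "distortion" ([k1, k2, p1, p2, k3] as OpenCV has them; the pictures are not rectified), "origin" and "orientation" of the camera in the world; the wrist camera has in their place "tool_from_camera" (4x4, takes a point from camera to tool coordinates, whose origin is the TCP and whose axes are the tool frame's). Camera axes: x right, y up, looking along -z (the intrinsics and any distortion apply to the point x, -y, -z); pixel columns grow to the right and rows downward; lengths in m; the calibration is good to about 2 mm. A picture is of the moment at which its call begins: read the wrist's pose just before it.
- bot.job_done(): hands the job in, once; it reports no verdict.
The state is a dict: "t": time; "joint_positions": joint angles; "joint_velocities": joint speeds; "tau": joint torques, N m; "position": TCP position; "ee_rot": TCP orientation; "force": force on the tool from outside, world axes, zero at the start; "wrist_torque": the same for the moment, N m; "grip_width": finger opening in m.
Only numpy, scipy, OpenCV 4.12 (cv2) and the standard library are available. Lean on these libraries where they do the work, as an engineer would, in place of code of your own. Each camera call takes 0.05 s, during which the arm holds its last target. There are 200 camera calls.

## Working session

There is one attempt and no reset: what is moved stays moved. The work goes in short steps, Python scripts to look and compute and a shell command to move; the robot and the scene stay as the last step left them, time stands still between calls to the robot, and variables do not carry over. Pictures are saved under pics/ and viewed, about 8 in all and at most 12, crops included, and the job is handed in when it is done.

```bash
ls -la; mkdir -p pics; python3 -m inch --help 2>&1 | head -30
cat > h.py <<'E'
import numpy as np,cv2
from scipy.spatial.transform import Rotation as R
from workcell import readout, eyes, bot
def q(v): return R.from_quat([v[1],v[2],v[3],v[0]])
def grab(n):
    s=readout.read_state(); f=eyes.grab_frame(n)
    h=f['color'].shape[0]; fl=h/2/np.tan(np.radians(f['fov_y'])/2)
    f['K']=np.array([[fl,0,f['cx']],[0,fl,f['cy']],[0,0,1]]); f['D']=np.array(f['distortion'],float)
    if 'origin' in f: f['R']=q(f['orientation']).as_matrix(); f['o']=np.array(f['origin'])
    else:
        T=np.eye(4);T[:3,:3]=q(s['ee_rot']).as_matrix();T[:3,3]=s['position'];T=T@np.array(f['tool_from_camera']);f['R']=T[:3,:3];f['o']=T[:3,3]
    return f
def ray(f,uv):
    p=cv2.undistortPoints(np.array(uv,float).reshape(-1,1,2),f['K'],f['D']).reshape(-1,2)
    return np.c_[p[:,0],-p[:,1],-np.ones(len(p))]@f['R'].T
def onz(f,uv,z):
    d=ray(f,uv); return f['o']+d*((z-f['o'][2])/d[:,2])[:,None]
def deproj(f,uv):
    d=ray(f,uv); zz=np.array([f['z_map'][int(round(v)),int(round(u))] for u,v in uv]); return f['o']+d*zz[:,None]
def proj(f,P):
    c=(np.atleast_2d(P)-f['o'])@f['R']; c=c*[1,-1,-1]
    return cv2.projectPoints(c,np.zeros(3),np.zeros(3),f['K'],f['D'])[0].reshape(-1,2)
def tri(f1,u1,f2,u2):
    a,b=ray(f1,[u1])[0],ray(f2,[u2])[0]; t=np.linalg.lstsq(np.c_[a,-b],f2['o']-f1['o'],rcond=None)[0]
    p,r=f1['o']+a*t[0],f2['o']+b*t[1]; return (p+r)/2,np.linalg.norm(p-r)
def save(f,n): cv2.imwrite('pics/'+n,f['color'][:,:,::-1])
E
python3 - <<'E'
from h import *
import pickle
for n in('scene','top'):
    f=grab(n);save(f,n+'0.png');pickle.dump(f,open(n+'0.pkl','wb'));print(n,f['o'],f['R'][:,2],f['fov_y'],f['D'])
print(readout.read_state())
E
```

```text
total 12
drwxr-xr-x  3 agent agent 4096 Dec  4 17:35 .
drwxr-xr-x 23 root  root  4096 Dec  4 17:35 ..
drwxr-xr-x  2 agent agent 4096 Dec  4 17:35 pics
invalid input: not JSON, or not a number
scene [1.04818184 0.18801925 0.91017954] [0.55246176 0.22379548 0.80293311] 56.830591582694005 [-0.05341613  0.          0.          0.          0.        ]
top [ 0.40362949 -0.02977415  1.38253149] [-0.06764813 -0.00733012  0.99768231] 42.1297772408464 [0.02749204 0.         0.         0.         0.        ]
{'t': 0.1, 'joint_positions': array([ 1.26436524e+00,  3.51199915e-01,  1.65234549e+00, -2.52548031e-05,
        1.13911247e+00, -8.45727941e-02]), 'joint_velocities': array([-6.61157016e-04, -1.43951194e-03, -5.76289194e-04,  1.05045661e-03,
        2.08589359e-03,  9.14904736e-05]), 'tau': array([-4.13709868e-04, -5.06834722e+01, -2.91873014e+01, -1.11641023e-04,
        2.67323514e-03, -3.02824492e-05]), 'position': array([0.12090046, 0.53624448, 0.23080819]), 'ee_rot': array([ 0.70269578,  0.07790324,  0.70282619, -0.07864527]), 'force': array([ 0.00996985, -0.23879329,  0.33597133]), 'wrist_torque': array([ 0.00487648, -0.02262438, -0.04000123]), 'grip_width': 0.08563186058294035}
```

View pics/scene0.png

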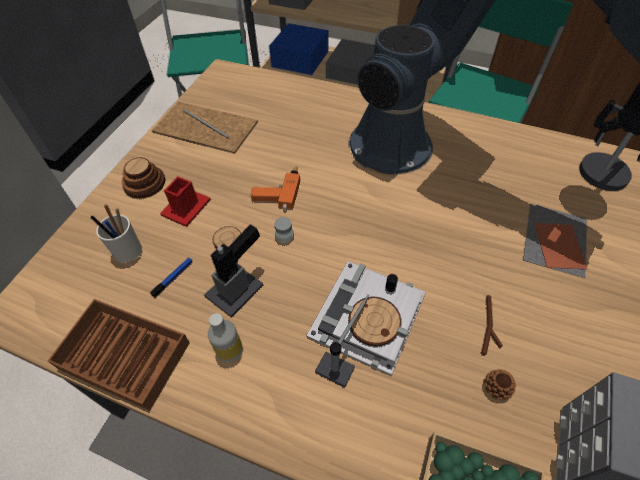

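View pics/top0.png

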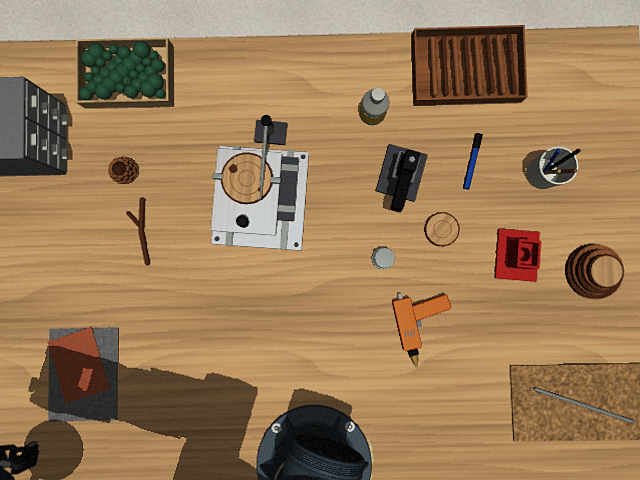

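The scene view shows the jig at about (367,315), the pointer post at (335,360), the gun in its stand at (233,280) and the red decoys at left. In the top view (up = +x, left = +y), the knob is at (242,221), the large hollow at about (233,170), the rod runs from (266,121) to about (263,195), and the gun is at (401,180). Next I'll zoom in on the jig and the gun.

Run:
```python
from h import *
import pickle
t=pickle.load(open('top0.pkl','rb'))['color'];s=pickle.load(open('scene0.pkl','rb'))['color']
a=cv2.resize(t[110:260,200:320],None,fx=3.33,fy=3.33,interpolation=2)[:300*2]
b=cv2.resize(s[255:395,300:430],None,fx=3,fy=3,interpolation=2)
c=cv2.resize(t[135:220,360:440],None,fx=2.2,fy=2.2,interpolation=2)
o=np.zeros((600,800,3),np.uint8);o[:a.shape[0],:a.shape[1]]=a;o[:b.shape[0],405:405+b.shape[1]]=b
o[420:420+c.shape[0],420:420+c.shape[1]]=c[:180]
cv2.imwrite('pics/z1.png',o[:,:,::-1]);print(a.shape,b.shape)
f=pickle.load(open('top0.pkl','rb'))
uv=[(242,221),(266,121),(233,170),(217,240),(300,245),(303,155),(217,152),(401,180),(290,190)]
print(np.c_[uv,deproj(f,uv).round(4)])
```

```text
(500, 400, 3) (420, 390, 3)
[[ 2.420e+02  2.210e+02  5.168e-01  1.356e-01  9.260e-02]
 [ 2.660e+02  1.210e+02  7.195e-01  7.980e-02  1.198e-01]
 [ 2.330e+02  1.700e+02  6.293e-01  1.572e-01  6.230e-02]
 [ 2.170e+02  2.400e+02  4.832e-01  2.020e-01  9.600e-03]
 [ 3.000e+02  2.450e+02  4.680e-01  1.890e-02  1.110e-02]
 [ 3.030e+02  1.550e+02  6.683e-01  8.200e-03  1.070e-02]
 [ 2.170e+02  1.520e+02  6.814e-01  2.013e-01  5.000e-04]
 [ 4.010e+02  1.800e+02  5.878e-01 -1.907e-01  1.417e-01]
 [ 2.900e+02  1.900e+02  5.882e-01  3.780e-02  2.810e-02]]
```

View pics/z1.png

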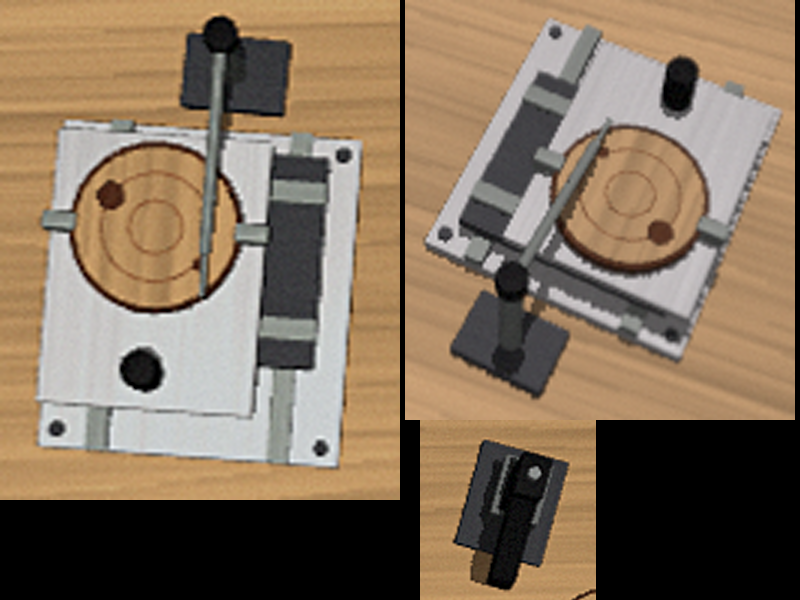

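Run:
```python
from h import *
import pickle
t=pickle.load(open('top0.pkl','rb'));s=pickle.load(open('scene0.pkl','rb'))
# refine blobs
def cen(f,u,v,r,pred):
    c=f['color'][v-r:v+r+1,u-r:u+r+1].astype(float);m=pred(c);y,x=np.nonzero(m);return (u-r+x.mean(),v-r+y.mean(),m.sum())
dark=lambda c:c.sum(2)<110; brown=lambda c:(c.sum(2)<270)&(c[:,:,0]>c[:,:,2]+15)
k=cen(t,242,221,9,dark);L=cen(t,233,168,6,brown);print(k,L)
Ls=cen(s,385,333,8,brown);print(Ls)
sc=onz(t,[(216.8,238.5),(296,244.5),(303.3,156.5)],.012);print(sc)
v=sc[2]-sc[1];print('yaw1',np.degrees(np.arctan2(v[1],v[0])),np.linalg.norm(v)); v=sc[0]-sc[1];print(np.degrees(np.arctan2(-v[0],v[1])),np.linalg.norm(v))
K=onz(t,[k[:2]],.092)[0];Lp=onz(t,[L[:2]],.062)[0];S=onz(t,[(259.5,189.3)],.062)[0]
v=Lp-K;print('K',K,'L',Lp,onz(s,[Ls[:2]],.062),'S',S,onz(s,[(366,305.7)],.062));print('yaw3',np.degrees(np.arctan2(v[1],v[0])-np.arctan2(30,112)),np.linalg.norm(v))
print('tip',tri(t,(261.3,198.9),s,(367.7,295.7)),onz(t,[(261.3,198.9)],.07),onz(s,[(367.7,295.7)],.07))
# gun
for n,uv,z in[('stick',(535/1,0),0)]:pass
g=lambda x,y:((x-420)/2.2+360,(y-420)/2.2+135)
print('stick',onz(t,[g(535,474)],.172),'handle tip',onz(t,[g(503,582)],.12), 'base corners',onz(t,[g(484,441),g(567,462),g(538,566),g(455,545)],.01))
```

```text
(np.float64(242.12389380530973), np.float64(221.0), np.int64(113)) (np.float64(232.59322033898306), np.float64(168.0), np.int64(59))
(np.float64(386.1333333333333), np.float64(334.2133333333333), np.int64(75))
[[0.48639461 0.20196847 0.012     ]
 [0.46928606 0.02764083 0.012     ]
 [0.66463495 0.00761142 0.012     ]]
yaw1 -5.854164452156349 0.1963730259232472
-5.605067870180744 0.17516514694989696
K [0.51684336 0.1353833  0.092     ] L [0.63371834 0.15803425 0.062     ] [[0.63951849 0.16363674 0.062     ]] S [0.58655267 0.10118278 0.062     ] [[0.59061802 0.10466522 0.062     ]]
yaw3 -4.026846953804274 0.12277143133222089
tip (array([0.56560684, 0.09920145, 0.06080457]), np.float64(0.0029419454166608326)) [[0.56487348 0.09689476 0.07      ]] [[0.57038028 0.1015499  0.07      ]]
stick [[ 0.62307426 -0.21000257  0.172     ]] handle tip [[ 0.53250894 -0.18510941  0.12      ]] base corners [[ 0.68734947 -0.1837319   0.01      ]
 [ 0.66387689 -0.26669775  0.01      ]
 [ 0.55908046 -0.23421192  0.01      ]
 [ 0.58224489 -0.15154759  0.01      ]]
```

```bash
python3 -m inch '[{"dp":[0.05,-0.05,0],"fingers":-1,"roll":0},{"dp":[0.1,-0.1,0],"fingers":-1,"roll":0},{"dp":[0.15,-0.15,0],"fingers":-1,"roll":0},{"dp":[0.2,-0.2,0],"fingers":-1,"roll":0},{"dp":[0.25,-0.25,0],"fingers":-1,"roll":0},{"dp":[0.3,-0.3,0],"fingers":-1,"roll":0},{"dp":[0.35,-0.35,0],"fingers":-1,"roll":0},{"dp":[0.35,-0.35,0],"fingers":-1,"roll":0}]'
python3 - <<'E'
from h import *
s=readout.read_state();M=q(s['ee_rot']).as_matrix();print(s['t'],s['position'],M.round(3))
f=grab('wrist');save(f,'w1.png');print(f['o'],f['R'][:,2],f['fov_y'])
E
```

```text
t: 0.9
position: [0.4048, 0.2519, 0.2313]
ee_rot: [0.703, 0.078, 0.703, -0.078]
force: [-0.0, 1.5, 0.5]
grip_width: 0.0856
0.9 [0.40482674 0.25189956 0.2312704 ] [[-0.     0.22   0.976]
 [-0.     0.976 -0.22 ]
 [-1.    -0.    -0.   ]]
[0.32872848 0.26795719 0.37473755] [-0.2978362   0.06604909  0.95232931] 71.11309609188758
```

View pics/w1.png

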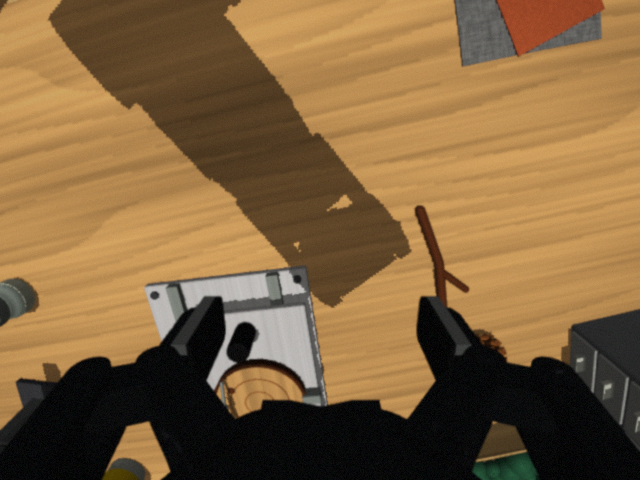

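The wrist picture shows the knob top at about (245,330), between the fingers' view and the slice. I'll check its position and go on.

```bash
python3 - <<'E'
from h import *
f=grab('wrist')
c=f['color'].astype(int);m=((c.sum(2)<110)*255).astype(np.uint8);m[:, :200]=0;m[:315]=0;m[370:]=0;m[:,265:]=0
m[:, :224]=0
y,x=np.nonzero(m);print(x.min(),x.max(),y.min(),y.max())
for uv in[(248,329),(246,332)]:print(onz(f,[uv],.092),deproj(f,[uv]))
t=grab('top'); s=grab('scene')
print(onz(f,[(155,295),(298,280)],.012))
E
python3 -m inch '[{"dp":[0.03,-0.04,0],"fingers":-1,"roll":3},{"dp":[0.06,-0.08,0],"fingers":-1,"roll":7},{"dp":[0.09,-0.1,0],"fingers":-1,"roll":7},{"dp":[0.1,-0.1,-0.04],"fingers":-1,"roll":7},{"dp":[0.1,-0.1,-0.06],"fingers":-1,"roll":7},{"dp":[0.1,-0.1,-0.06],"fingers":-1,"roll":7}]'
```

```text
224 264 319 369
[[0.50072224 0.15300398 0.092     ]] [[0.51058837 0.14646483 0.07539767]]
[[0.50360254 0.15005686 0.092     ]] [[0.51063393 0.14535381 0.08036735]]
[[0.4776048  0.0230853  0.012     ]
 [0.49619881 0.19951443 0.012     ]]
t: 1.7
position: [0.5018, 0.1546, 0.1687]
ee_rot: [0.704, 0.034, 0.708, -0.035]
force: [0.5, 0.3, 0.7]
grip_width: 0.0853
```

```bash
cat >> h.py <<'E'
def cloud(f,st=1):
    v,u=np.mgrid[0:480:st,0:640:st]; uv=np.c_[u.ravel(),v.ravel()].astype(float); z=f['z_map'][::st,::st].ravel(); k=z>0
    return f['o']+ray(f,uv[k])*z[k][:,None],uv[k]
E
python3 - <<'E'
from h import *
for n in('wrist','top','scene'):
    f=grab(n);P,uv=cloud(f)
    m=(abs(P[:,2]-.0915)<.005)&(np.hypot(P[:,0]-.515,P[:,1]-.138)<.03)
    print(n,m.sum(),P[m].min(0) if m.any() else'',P[m].max(0) if m.any() else'',P[m].mean(0) if m.any() else '')
    m=(abs(P[:,2]-.05)<.003)&(np.hypot(P[:,0]-.515,P[:,1]-.138)<.05)
    print('plate z',P[m,2].mean(),m.sum())
    if n=='wrist': save(f,'w2.png')
E
```

```text
wrist 848 [0.50879817 0.12686225 0.08653199] [0.53247346 0.15047952 0.09451018] [0.51949289 0.13883184 0.09232242]
plate z 0.05073473579517506 6202
top 0   
plate z 0.04979017560047957 207
scene 91 [0.51123217 0.12840616 0.08655317] [0.53390706 0.151971   0.09520012] [0.52323596 0.14034137 0.09146874]
plate z 0.05013953777446579 719
```

View pics/w2.png

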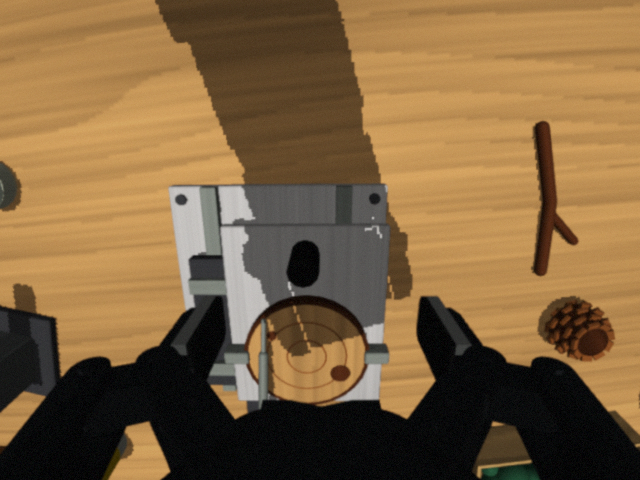

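The wrist picture shows the rod's tip at (264,320), the small hollow at (271,336), the large hollow at (340,372) and the knob at (303,262). That is enough to grip the knob.

```bash
python3 - <<'E'
from h import *
f=grab('wrist');s=readout.read_state();print(s['t'],s['position'])
print('tip',onz(f,[(264,320)],.07),'S',onz(f,[(271,336)],.062),'L',onz(f,[(340.5,372.5)],.062), 'screws',onz(f,[(181,200),(375,199)],.012))
E
python3 -m inch '[{"dp":[0.01,-0.005,-0.03],"fingers":-1,"roll":0},{"dp":[0.018,-0.01,-0.07],"fingers":-1,"roll":0},{"dp":[0.018,-0.012,-0.1],"fingers":-1,"roll":0},{"dp":[0.018,-0.012,-0.11],"fingers":-1,"roll":0},{"dp":[0.018,-0.012,-0.11],"fingers":-1,"roll":0}]'
```

```text
1.9 [0.50403645 0.15460914 0.17271452]
tip [[0.57538792 0.09904436 0.07      ]] S [[0.59702196 0.10069954 0.062     ]] L [[0.64272145 0.15890049 0.062     ]] screws [[0.47710428 0.02633182 0.012     ]
 [0.49402785 0.20538215 0.012     ]]
t: 2.4
position: [0.5216, 0.142, 0.0614]
ee_rot: [0.706, 0.035, 0.706, -0.035]
force: [-0.0, -0.9, 0.2]
grip_width: 0.0854
```

```bash
python3 -m inch '[{"dp":[0,0,0],"fingers":1,"roll":0},{"dp":[0,0,0],"fingers":1,"roll":0},{"dp":[0,0,0],"fingers":1,"roll":0},{"dp":[0,0,0],"fingers":1,"roll":0},{"dp":[0,0,0],"fingers":1,"roll":0},{"dp":[0,0,0],"fingers":1,"roll":0}]' 50
cat > jig.py <<'E'
from h import *
import sys
n=sys.argv[1]
o=np.zeros((600,800,3),np.uint8)
t=grab('top');s=grab('scene');print(readout.read_state()['t'],readout.read_state()['position'])
a=cv2.resize(t['color'][150:240,200:300],None,fx=4,fy=4,interpolation=2);o[:360,:400]=a
b=cv2.resize(s['color'][275:365,325:425],None,fx=4,fy=4,interpolation=2);o[:360,400:800]=b
w=grab('wrist');c=cv2.resize(w['color'][300:420,200:400],None,fx=2,fy=2,interpolation=2);o[360:600,:400]=c
cv2.imwrite('pics/'+n+'.png',o[:,:,::-1])
import pickle;pickle.dump((t,s,w),open(n+'.pkl','wb'))
E
python3 jig.py j1
```

```text
t: 3.0
position: [0.5222, 0.1417, 0.0621]
ee_rot: [0.707, 0.035, 0.706, -0.035]
force: [-2.2, -1.1, 7.8]
grip_width: 0.0227
3.1 [0.52215009 0.14169305 0.06211721]
```

View pics/j1.png

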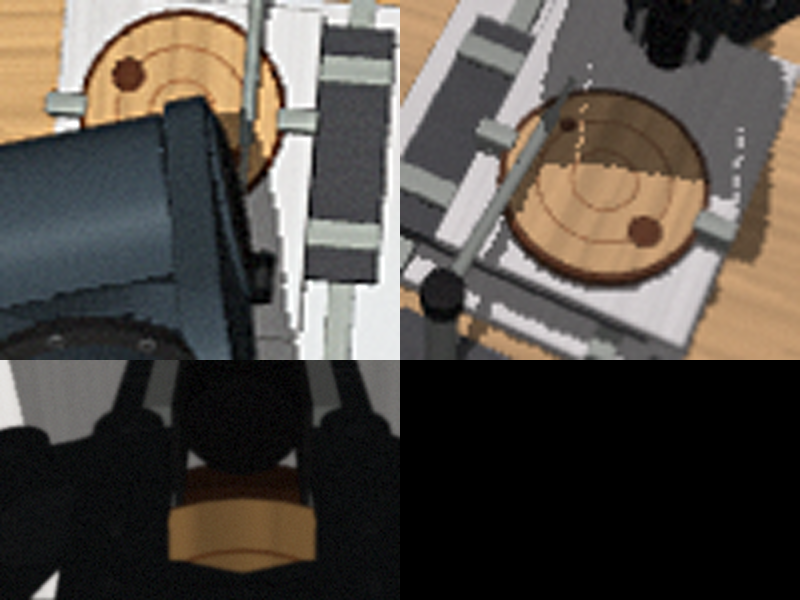

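Run:
```python
from h import *
import pickle
t,s,w=pickle.load(open('j1.pkl','rb'))
T=onz(s,[(368,295)],.07)[0];S=onz(s,[(367,306.25)],.062)[0];L=onz(s,[(386.5,333)],.062)[0]
print('scene',T,T-S,T-L,L-S)
Lt=onz(t,[(200+128/4,150+73/4)],.062)[0];Tt=onz(t,[(261.3,198.9)],.07)[0];print('top',Tt-Lt)
```

```text
scene [0.56849767 0.10163981 0.07      ] [-0.02264395 -0.00544048  0.008     ] [-0.06813881 -0.06195333  0.008     ] [0.04549486 0.05651285 0.        ]
top [-0.06833371 -0.06241596  0.008     ]
```

```bash
python3 -m inch '[{"dp":[-0.008,-0.008,0],"fingers":1,"roll":0},{"dp":[-0.02,-0.018,0],"fingers":1,"roll":0},{"dp":[-0.034,-0.03,0],"fingers":1,"roll":0},{"dp":[-0.048,-0.043,0],"fingers":1,"roll":0},{"dp":[-0.06,-0.054,0],"fingers":1,"roll":0},{"dp":[-0.068,-0.062,0],"fingers":1,"roll":0},{"dp":[-0.068,-0.062,0],"fingers":1,"roll":0}]'
python3 jig.py j2
```

```text
t: 3.85
position: [0.4534, 0.0788, 0.0621]
ee_rot: [0.706, 0.035, 0.706, -0.035]
force: [-3.0, -1.8, 9.3]
grip_width: 0.0227
3.95 [0.45372216 0.07917236 0.06207179]
```

View pics/j2.png

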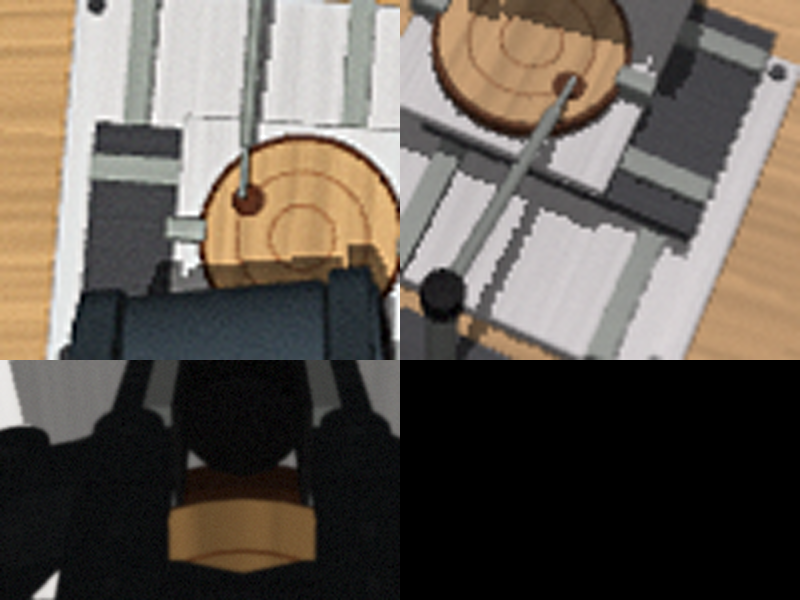

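In view j2 the large hollow lies under the tip in both cameras. In the crops the tip is at (572,78) in the scene view and (245,193) in the top view; the hollow's centre is at about (571,85) and (248,201). Now I'll compute the residual.

Run:
```python
from h import *
import pickle
t,s,w=pickle.load(open('j2.pkl','rb'))
def bl(f,u,v,r):
    c=f['color'][v-r:v+r+1,u-r:u+r+1].astype(int);m=((c[:,:,0]<125)&(c[:,:,0]>c[:,:,2]+25)).astype(np.uint8)
    p=np.argwhere(m)[:,::-1].astype(np.float32); h=cv2.convexHull(p);M=cv2.minEnclosingCircle(p);b=cv2.boundingRect(p.astype(np.int32));print(m.sum(),M,b);return (u-r+M[0][0],v-r+M[0][1])
Ls=bl(s,368,296,5);Lt=bl(t,262,200,5);print(Ls,Lt)
for n,f,tip,l in[('s',s,(368,294.5),(367.75,296.25)),('s2',s,(368,294.5),Ls),('t',t,(261.3,198.6),(262,200.25)),('t2',t,(261.3,198.6),Lt)]:
    print(n,onz(f,[tip],.07)[0]-onz(f,[l],.062)[0])
```

```text
38 ((5.0, 7.0), 5.831051826477051) (0, 2, 11, 9)
45 ((4.5, 4.125), 4.155292510986328) (1, 0, 8, 9)
(368.0, 298.0) (261.5, 199.125)
s [2.07875175e-04 2.98742298e-05 8.00000000e-03]
s2 [-0.00376145 -0.00178149  0.008     ]
t [0.00258532 0.00066489 0.008     ]
t2 [ 0.0001489  -0.00036323  0.008     ]
```

The residual is under about 2 mm. I'll dwell, then shift by the known hollow spacing: jig (40, 60) at yaw -5.7° gives world (45.8, 55.7) mm.

```bash
python3 -m inch '[{"dp":[0,0,0],"fingers":1,"roll":0},{"dp":[0,0,0],"fingers":1,"roll":0},{"dp":[0,0,0],"fingers":1,"roll":0},{"dp":[0,0,0],"fingers":1,"roll":0},{"dp":[0,0,0],"fingers":1,"roll":0},{"dp":[0,0,0],"fingers":1,"roll":0},{"dp":[0,0,0],"fingers":1,"roll":0},{"dp":[0,0,0],"fingers":1,"roll":0}]' >/dev/null
python3 -m inch '[{"dp":[0,0,0],"fingers":1,"roll":0},{"dp":[0,0,0],"fingers":1,"roll":0},{"dp":[0.005,0.006,0],"fingers":1,"roll":0},{"dp":[0.015,0.019,0],"fingers":1,"roll":0},{"dp":[0.026,0.032,0],"fingers":1,"roll":0},{"dp":[0.037,0.045,0],"fingers":1,"roll":0},{"dp":[0.0458,0.0557,0],"fingers":1,"roll":0},{"dp":[0.0458,0.0557,0],"fingers":1,"roll":0}]'
python3 jig.py j3
```

```text
t: 5.6
position: [0.5011, 0.1363, 0.0621]
ee_rot: [0.707, 0.035, 0.705, -0.035]
force: [2.7, 3.0, 8.2]
grip_width: 0.0228
5.7 [0.50077834 0.1357651  0.06214727]
```

View pics/j3.png

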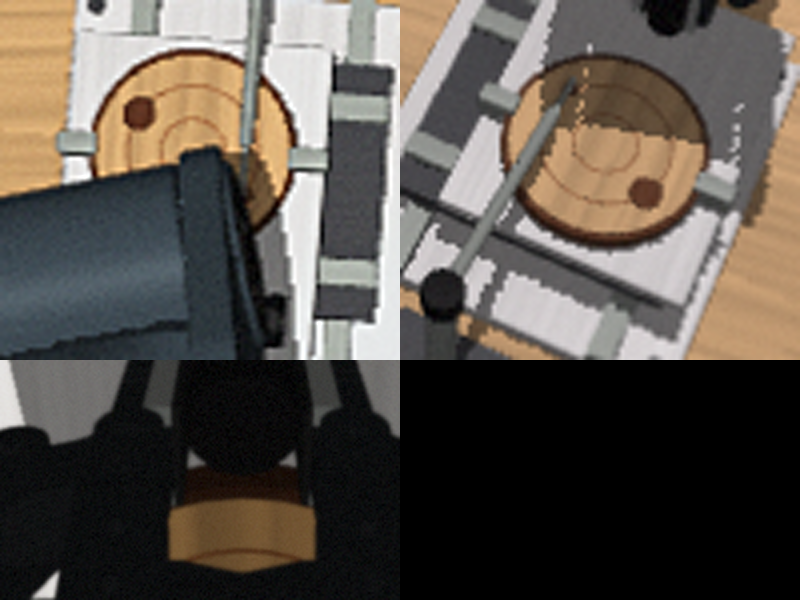

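```bash
cat > sc.py <<'E'
from h import *
import sys,pickle
def go(t,s):
    def bl(f,u,v,r):
        c=f['color'][v-r:v+r+1,u-r:u+r+1].astype(int);m=((c[:,:,0]<135)&(c[:,:,0]>c[:,:,2]+20)).astype(np.uint8)
        n,lab,st,ce=cv2.connectedComponentsWithStats(m);i=1+np.argmax(st[1:,4]);print(st[i]);return (u-r+ce[i][0],v-r+ce[i][1])
    a=bl(s,387,323,7);b=bl(t,235,178,7);print(a,b)
    print('err scene',onz(s,[(368,294.5)],.07)[0]+[.0458,.0557,0]-onz(s,[a],.062)[0],'top',onz(t,[(261.3,198.6)],.07)[0]+[.0458,.0557,0]-onz(t,[b],.062)[0])
if __name__=='__main__':
    t,s,w=pickle.load(open('j3.pkl','rb'));go(t,s)
E
python3 sc.py
```

```text
[ 2  3  9  9 55]
[ 3  3  8  9 53]
(np.float64(386.0181818181818), np.float64(322.8363636363636)) (np.float64(234.32075471698113), np.float64(177.79245283018867))
err scene [-0.00158682  0.00072788  0.008     ] top [-0.00120739 -0.00203501  0.008     ]
```

```bash
python3 -m inch '[{"dp":[-0.002,-0.0012,0],"fingers":1,"roll":0},{"dp":[-0.002,-0.0012,0],"fingers":1,"roll":0},{"dp":[-0.002,-0.0012,0],"fingers":1,"roll":0}]'
python3 - <<'E'
from sc import *
t=grab('top');s=grab('scene');go(t,s)
E
```

```text
t: 6.05
position: [0.4982, 0.1342, 0.0621]
ee_rot: [0.707, 0.035, 0.706, -0.035]
force: [0.7, 0.8, 7.6]
grip_width: 0.0225
[ 2  2  9  8 56]
[ 4  4  8  9 56]
(np.float64(385.5357142857143), np.float64(321.42857142857144)) (np.float64(235.41071428571428), np.float64(179.10714285714286))
err scene [0.00119777 0.00258136 0.008     ] top [0.00167653 0.00025706 0.008     ]
```

```bash
python3 -m inch '[{"dp":[0.0012,0.001,0],"fingers":1,"roll":0},{"dp":[0.0012,0.001,0],"fingers":1,"roll":0},{"dp":[0.0012,0.001,0],"fingers":1,"roll":0},{"dp":[0.0012,0.001,0],"fingers":-0.2,"roll":0},{"dp":[0.0012,0.001,0],"fingers":-0.2,"roll":0},{"dp":[0.0012,0.001,0],"fingers":-0.2,"roll":0},{"dp":[0.0012,0.001,0],"fingers":-0.2,"roll":0}]'
python3 -m inch '[{"dp":[0,0,0.04],"fingers":-0.2,"roll":0},{"dp":[0,0,0.09],"fingers":-0.2,"roll":0},{"dp":[0,-0.03,0.12],"fingers":-0.2,"roll":0},{"dp":[0,-0.07,0.13],"fingers":-0.6,"roll":0},{"dp":[0,-0.12,0.13],"fingers":-1,"roll":-5},{"dp":[0,-0.17,0.13],"fingers":-1,"roll":-9},{"dp":[0,-0.2,0.13],"fingers":-1,"roll":-9},{"dp":[0,-0.2,0.13],"fingers":-1,"roll":-9}]'
python3 jig.py j4
python3 - <<'E'
from sc import *
t,s,w=pickle.load(open('j4.pkl','rb'));go(t,s)
for n,f in(('t',t),('s',s),('w',w)):
    P,uv=cloud(f);m=(P[:,2]>.152)&(P[:,2]<.165)&(np.hypot(P[:,0]-.62,P[:,1]+.21)<.045)
    print(n,m.sum(),P[m].mean(0) if m.any() else 0)
    m=(P[:,2]>.167)&(P[:,2]<.177)&(np.hypot(P[:,0]-.62,P[:,1]+.21)<.045)
    print(n,m.sum(),P[m].mean(0) if m.any() else 0)
cv2.imwrite('pics/w4.png',w['color'][:,:,::-1])
E
```

```text
t: 6.85
position: [0.4986, 0.1351, 0.0611]
ee_rot: [0.706, 0.035, 0.706, -0.035]
force: [-0.0, -0.6, 0.6]
grip_width: 0.0513
t: 7.65
position: [0.4986, -0.0679, 0.1912]
ee_rot: [0.701, 0.092, 0.701, -0.092]
force: [0.8, -0.1, 0.4]
grip_width: 0.0855
7.75 [ 0.49858513 -0.06504376  0.19111649]
[ 2  3  9  7 51]
[ 3  4  8  8 49]
(np.float64(385.70588235294116), np.float64(321.921568627451)) (np.float64(234.91836734693877), np.float64(178.75510204081633))
err scene [0.00022225 0.00192907 0.008     ] top [ 0.00089477 -0.00078518  0.008     ]
t 253 [ 0.62445969 -0.20843056  0.15912595]
t 27 [ 0.62548111 -0.20925463  0.17047061]
s 212 [ 0.63151352 -0.20512914  0.15895625]
s 26 [ 0.62917602 -0.20675571  0.17181439]
w 142 [ 0.61805372 -0.21689793  0.16035806]
w 0 0
```

View pics/w4.png

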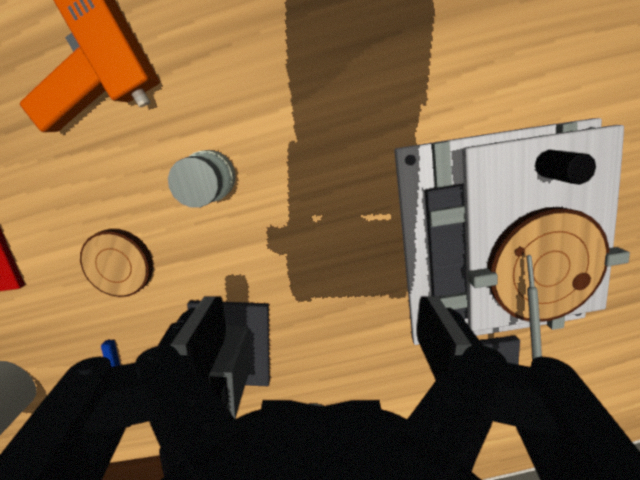

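The wrist view w4 shows the tip at (529,257) and the small hollow at (520,252). The gun handle is at about (235,370) and the bystanders are untouched. I'll check the hollow's residual and approach the gun from above.

```bash
python3 - <<'E'
from h import *
import pickle
t,s,w=pickle.load(open('j4.pkl','rb'))
print('wrist tip-S',onz(w,[(529,257)],.07)[0],onz(w,[(529,257)],.07)[0]-onz(w,[(520,252)],.062)[0],'L',onz(w,[(582,281)],.062)[0]-onz(w,[(520,252)],.062)[0])
def crop(f,u,v,r):return cv2.resize(f['color'][v-r:v+r,u-r:u+r],(400,400),interpolation=2)
o=np.hstack([crop(s,368,297,12),crop(w,525,258,16)]);cv2.imwrite('pics/hol.png',o[:,:,::-1])
E
python3 -m inch '[{"dp":[0.02,-0.03,0.04],"fingers":-1,"roll":0},{"dp":[0.05,-0.07,0.06],"fingers":-1,"roll":-2},{"dp":[0.09,-0.11,0.06],"fingers":-1,"roll":-2},{"dp":[0.12,-0.135,0.06],"fingers":-1,"roll":-2},{"dp":[0.128,-0.139,0.06],"fingers":-1,"roll":-2},{"dp":[0.128,-0.139,0.06],"fingers":-1,"roll":-2},{"dp":[0.128,-0.139,0.06],"fingers":-1,"roll":-2}]'
```

```text
wrist tip-S [0.57092811 0.10194693 0.07      ] [0.00255842 0.00330754 0.008     ] L [0.04509946 0.05678669 0.        ]
t: 8.5
position: [0.6265, -0.2022, 0.2509]
ee_rot: [0.699, 0.102, 0.7, -0.102]
force: [-0.8, 0.4, 0.1]
grip_width: 0.0852
```

View pics/hol.png

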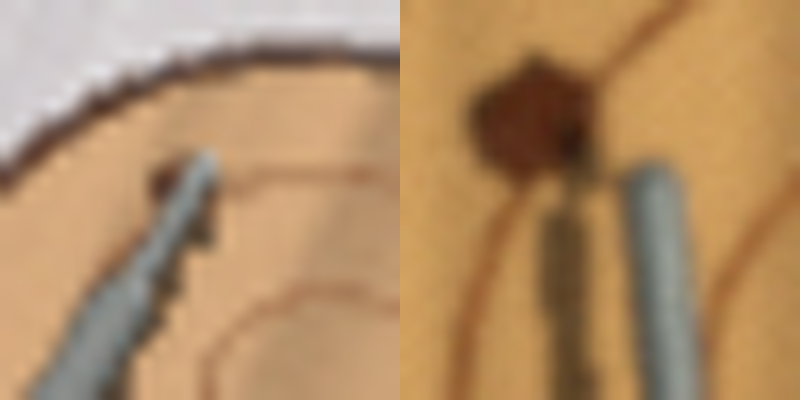

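Run:
```python
from h import *
import pickle
t,s,w=pickle.load(open('j4.pkl','rb'))
for f,a,b in((w,(529.3,255),(519.5,251.6)),(s,(368.4,294.3),(366.9,296.2))):
    T=onz(f,[a],.07)[0];S=onz(f,[b],.062)[0];print(T,T-S, onz(f,[a],.069)[0]-T)
```

```text
[0.56910839 0.10232707 0.07      ] [0.0012431  0.00410796 0.008     ] [ 0.00055133  0.00056155 -0.001     ]
[0.56653568 0.10193299 0.07      ] [-0.00109506  0.00246823  0.008     ] [-0.00057327 -0.00010246 -0.001     ]
```

The scene and wrist views both say the small hollow still needs about 2-3 mm in +y. There is plenty of time, so I'll go back and look from straight above the knob before the gun.

```bash
python3 -m inch '[{"dp":[-0.02,0.045,0],"fingers":-1,"roll":5},{"dp":[-0.04,0.09,0],"fingers":-1,"roll":11},{"dp":[-0.06,0.135,0],"fingers":-1,"roll":11},{"dp":[-0.08,0.18,0],"fingers":-1,"roll":11},{"dp":[-0.1,0.225,0],"fingers":-1,"roll":11},{"dp":[-0.115,0.27,0],"fingers":-1,"roll":11},{"dp":[-0.128,0.315,0],"fingers":-1,"roll":11},{"dp":[-0.128,0.339,-0.02],"fingers":-1,"roll":11}]' >/dev/null
python3 -m inch '[{"dp":[0,0,-0.03],"fingers":-1,"roll":0},{"dp":[0,0,-0.055],"fingers":-1,"roll":0},{"dp":[0,0,-0.055],"fingers":-1,"roll":0},{"dp":[0,0,-0.055],"fingers":-1,"roll":0}]'
python3 - <<'E'
from h import *
import pickle
w=grab('wrist');pickle.dump(w,open('w5.pkl','wb'))
p=proj(w,[[.568,.101,.066],[.5,.135,.092]]);print(p)
u,v=p[0].round().astype(int);print(u,v)
o=cv2.resize(w['color'][v-22:v+22,u-22:u+22],(572,572),interpolation=2);cv2.imwrite('pics/w5.png',o[:,:,::-1])
P,uv=cloud(w);m=(abs(P[:,2]-.0915)<.005)&(np.hypot(P[:,0]-.4986,P[:,1]-.135)<.03);print('knob',P[m].mean(0),m.sum())
E
```

```text
t: 9.7
position: [0.4983, 0.1356, 0.1772]
ee_rot: [0.706, 0.035, 0.706, -0.035]
force: [-0.5, -0.1, 0.4]
grip_width: 0.0854
[[289.49567835 310.85458779]
 [321.12707006 243.01826381]]
289 311
knob [0.49677452 0.1341841  0.09244695] 839
```

View pics/w5.png

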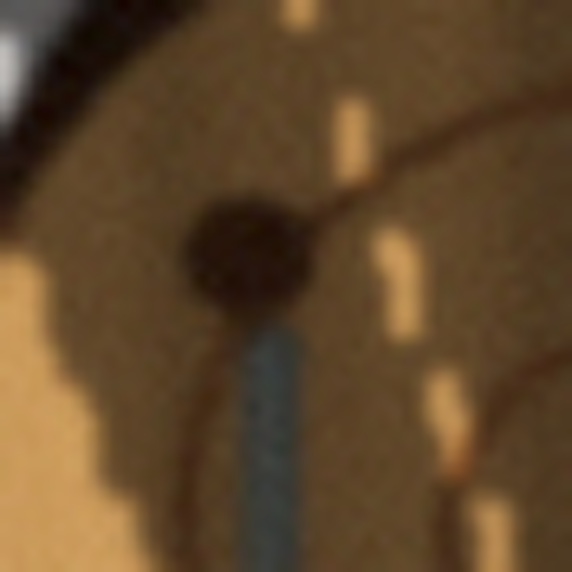

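Run:
```python
from h import *
import pickle
w=pickle.load(open('w5.pkl','rb'))
T=onz(w,[(287.8,314)],.07)[0];S=onz(w,[(286.2,308.4)],.062)[0];print(T,T-S,S)
```

```text
[0.56857596 0.09981523 0.07      ] [0.00096114 0.00201645 0.008     ] [0.56761482 0.09779878 0.062     ]
```

```bash
python3 -m inch '[{"dp":[0,0,-0.05],"fingers":-1,"roll":0},{"dp":[0,0,-0.09],"fingers":-1,"roll":0},{"dp":[0,0,-0.115],"fingers":-1,"roll":0},{"dp":[0,0,-0.115],"fingers":1,"roll":0},{"dp":[0,0,-0.115],"fingers":1,"roll":0},{"dp":[0,0,-0.115],"fingers":1,"roll":0},{"dp":[0,0,-0.115],"fingers":1,"roll":0},{"dp":[0,0,-0.115],"fingers":1,"roll":0}]'
python3 -c "
from h import *
print(readout.read_state()['position'])"
```

```text
t: 10.55
position: [0.4998, 0.1353, 0.063]
ee_rot: [0.707, 0.035, 0.705, -0.035]
force: [-2.0, -0.7, 9.5]
grip_width: 0.0224
[0.4997548  0.13531723 0.06302238]
```

```bash
python3 -m inch '[{"dp":[0.0005,0.0024,0],"fingers":1,"roll":0},{"dp":[0.0005,0.0024,0],"fingers":1,"roll":0},{"dp":[0.0005,0.0024,0],"fingers":1,"roll":0}]'
python3 -m inch '[{"dp":[0,0,0],"fingers":-0.2,"roll":0},{"dp":[0,0,0],"fingers":-0.2,"roll":0},{"dp":[0,0,0],"fingers":-0.2,"roll":0},{"dp":[0,0,0],"fingers":-0.2,"roll":0},{"dp":[0,0,0.05],"fingers":-0.3,"roll":0},{"dp":[0,0,0.1],"fingers":-1,"roll":0},{"dp":[0,0,0.115],"fingers":-1,"roll":0},{"dp":[0,0,0.115],"fingers":-1,"roll":0}]'
python3 - <<'E'
from h import *
import pickle
w0=pickle.load(open('w5.pkl','rb'));w=grab('wrist');s=grab('scene');pickle.dump((w,s),open('w6.pkl','wb'))
def S(f,v0=296,v1=316,u0=276,u1=300):
    c=f['color'][v0:v1,u0:u1].astype(int);m=((c.sum(2)<115)&(c[:,:,0]>c[:,:,2]+8)).astype(np.uint8)
    n,lab,st,ce=cv2.connectedComponentsWithStats(m);i=1+np.argmax(st[1:,4]);return (u0+ce[i][0],v0+ce[i][1]),st[i]
def T(f):
    c=f['color'][300:335,276:300].astype(int);m=(c[:,:,2]>c[:,:,0]+3);v,u=np.nonzero(m);k=v<v.min()+3;return u[k].mean()+276,v.min()+300-.5
for f in(w0,w):
    a,st=S(f);b=T(f);print(a,st,b,onz(f,[b],.07)[0],onz(f,[b],.07)[0]-onz(f,[a],.062)[0])
E
```

```text
t: 10.85
position: [0.5002, 0.1378, 0.063]
ee_rot: [0.707, 0.035, 0.705, -0.035]
force: [-1.8, 0.0, 10.7]
grip_width: 0.0227
t: 11.65
position: [0.5005, 0.1378, 0.1788]
ee_rot: [0.708, 0.036, 0.705, -0.035]
force: [0.6, -1.0, -0.5]
grip_width: 0.0852Traceback (most recent call last):
  File "<stdin>", line 10, in <module>
  File "<stdin>", line 8, in T
    return umr_minimum(a, axis, None, out, keepdims, initial, where)
ValueError: zero-size array to reduction operation minimum which has no identity
```

Run:
```python
from h import *
import pickle
w0=pickle.load(open('w5.pkl','rb'));w,s=pickle.load(open('w6.pkl','rb'))
print(w0['color'][320,280:296].tolist())
def S(f,v0=296,v1=318,u0=274,u1=300):
    c=f['color'][v0:v1,u0:u1].astype(int);m=(c.sum(2)<100).astype(np.uint8)
    n,lab,st,ce=cv2.connectedComponentsWithStats(m);i=1+np.argmax(st[1:,4]);return (u0+ce[i][0],v0+ce[i][1]),st[i].tolist()
def T(f):
    c=f['color'][300:335,276:300].astype(int);m=((c[:,:,2]>=c[:,:,0]-2)&(c.sum(2)>90)).astype(np.uint8)
    n,lab,st,ce=cv2.connectedComponentsWithStats(m);i=1+np.argmax(st[1:,4]);v,u=np.nonzero(lab==i);k=v<v.min()+3;return u[k].mean()+276,v.min()+300-.5
for f in(w0,w):
    a,st=S(f);b=T(f);print(a,st,b,onz(f,[b],.07)[0],onz(f,[b],.07)[0]-onz(f,[a],.062)[0])
```

```text
[[83, 59, 32], [77, 52, 28], [68, 44, 23], [71, 47, 24], [79, 58, 37], [68, 60, 45], [52, 52, 47], [63, 64, 61], [58, 60, 56], [60, 56, 49], [80, 63, 45], [90, 66, 40], [88, 63, 38], [90, 64, 35], [93, 65, 37], [96, 69, 43]]
(np.float64(285.7142857142857), np.float64(308.3809523809524)) [7, 9, 10, 9, 63] (np.float64(287.4), np.float64(315.5)) [0.56999588 0.09928447 0.07      ] [0.0024405  0.00190601 0.008     ]
(np.float64(286.43636363636364), np.float64(305.27272727272725)) [8, 6, 9, 8, 55] (np.float64(285.0), np.float64(313.5)) [0.57161044 0.09939757 0.07      ] [ 0.00332655 -0.00093535  0.008     ]
```

The residual is now about 1 mm, which is at the noise of these views. On to the gun.

```bash
python3 -m inch '[{"dp":[0,0,0.04],"fingers":-1,"roll":0},{"dp":[0,-0.04,0.07],"fingers":-1,"roll":0},{"dp":[0.02,-0.085,0.08],"fingers":-1,"roll":0},{"dp":[0.04,-0.13,0.08],"fingers":-1,"roll":0},{"dp":[0.06,-0.175,0.08],"fingers":-1,"roll":-4},{"dp":[0.08,-0.22,0.08],"fingers":-1,"roll":-8},{"dp":[0.1,-0.265,0.08],"fingers":-1,"roll":-11},{"dp":[0.12,-0.31,0.08],"fingers":-1,"roll":-11}]' >/dev/null
python3 -m inch '[{"dp":[0.007,-0.034,0],"fingers":-1,"roll":0},{"dp":[0.007,-0.034,0],"fingers":-1,"roll":0},{"dp":[0.007,-0.034,0],"fingers":-1,"roll":0}]'
python3 - <<'E'
from h import *
s=readout.read_state();print(s['position']);M=q(s['ee_rot']).as_matrix();y=M[:,1]*np.sign(M[1,1]);print('jawyaw',np.degrees(np.arctan2(-y[0],y[1])))
for n in('wrist','scene','top'):
    f=grab(n);P,uv=cloud(f);r=np.hypot(P[:,0]-.625,P[:,1]+.207)
    m=(P[:,2]>.148)&(P[:,2]<.164)&(r<.11)
    if m.sum()>20:
        p=P[m,:2].astype(np.float32);print(n,m.sum(),cv2.minAreaRect(p))
    m=(P[:,2]>.14)&(P[:,2]<.18)&(r<.04)
    print(P[m].min(0) if m.any() else 0,P[m].max(0) if m.any() else 0)
    m=(abs(P[:,2]-.010)<.004)&(r<.09);
    if m.sum()>20:print('base',cv2.minAreaRect(P[m,:2].astype(np.float32)))
E
```

```text
t: 12.85
position: [0.6258, -0.2067, 0.254]
ee_rot: [0.698, 0.104, 0.701, -0.103]
force: [-0.4, 0.9, -0.6]
grip_width: 0.0855
[ 0.62575201 -0.20665589  0.25395705]
jawyaw -16.775633382425948
wrist 2781 ((0.5896673798561096, -0.1968570351600647), (0.028010133653879166, 0.1172923818230629), 72.49755859375)
[ 0.58503589 -0.22687532  0.1400057 ] [ 0.64948454 -0.18597235  0.17424264]
base ((0.6271893978118896, -0.20861847698688507), (0.09013458341360092, 0.11007629334926605), 73.01531982421875)
scene 288 ((0.5917363166809082, -0.1953796148300171), (0.030251098796725273, 0.11822181940078735), 72.51177215576172)
[ 0.5860709  -0.22701926  0.14007831] [ 0.65146165 -0.18566045  0.1745856 ]
base ((0.6288662552833557, -0.2070518136024475), (0.09126244485378265, 0.11171554774045944), 72.33247375488281)
[ 0.64468924 -0.21224362  0.15345857] [ 0.64781647 -0.20278336  0.15839237]
```

The stand's base and the gun's outline agree in both views: centre (0.628, -0.208), yaw about -17°. I'll descend and grip.

```bash
python3 -m inch '[{"dp":[0.002,-0.001,-0.03],"fingers":-1,"roll":-0.5},{"dp":[0.002,-0.001,-0.06],"fingers":-1,"roll":-0.5},{"dp":[0.002,-0.001,-0.09],"fingers":-1,"roll":-0.5},{"dp":[0.002,-0.001,-0.115],"fingers":-1,"roll":-0.5},{"dp":[0.002,-0.001,-0.132],"fingers":-1,"roll":-0.5},{"dp":[0.002,-0.001,-0.138],"fingers":-1,"roll":-0.5},{"dp":[0.002,-0.001,-0.138],"fingers":-1,"roll":-0.5}]'
python3 -m inch '[{"dp":[0,0,0],"fingers":1,"roll":0},{"dp":[0,0,0],"fingers":1,"roll":0},{"dp":[0,0,0],"fingers":1,"roll":0},{"dp":[0,0,0],"fingers":1,"roll":0},{"dp":[0,0,0],"fingers":1,"roll":0},{"dp":[0,0,0],"fingers":1,"roll":0},{"dp":[0,0,0],"fingers":1,"roll":0},{"dp":[0,0,0],"fingers":1,"roll":0}]' 40
```

```text
t: 13.7
position: [0.6281, -0.2066, 0.118]
ee_rot: [0.699, 0.106, 0.7, -0.105]
force: [0.2, 0.3, 0.6]
grip_width: 0.0856
t: 14.5
position: [0.6285, -0.2076, 0.1189]
ee_rot: [0.699, 0.106, 0.699, -0.106]
force: [-1.6, -0.2, 6.3]
grip_width: 0.0274
```

```bash
python3 -m inch '[{"dp":[0,0,0.01],"fingers":1,"roll":0},{"dp":[0,0,0.022],"fingers":1,"roll":0},{"dp":[0,0,0.034],"fingers":1,"roll":0},{"dp":[0,0,0.046],"fingers":1,"roll":0},{"dp":[0,0,0.056],"fingers":1,"roll":0},{"dp":[0,0,0.063],"fingers":1,"roll":0},{"dp":[0,0,0.063],"fingers":1,"roll":0}]'
python3 -m inch '[{"dp":[-0.009,0.0028,0],"fingers":1,"roll":0},{"dp":[-0.018,0.0056,0],"fingers":1,"roll":0},{"dp":[-0.027,0.0085,0],"fingers":1,"roll":0},{"dp":[-0.0374,0.0116,-0.001],"fingers":1,"roll":0},{"dp":[-0.049,0.0152,-0.004],"fingers":1,"roll":0},{"dp":[-0.0609,0.0189,-0.007],"fingers":1,"roll":0},{"dp":[-0.0609,0.0189,-0.007],"fingers":1,"roll":0}]' 25
cat > gun.py <<'E'
from h import *
import pickle
s=readout.read_state();g=s['position'];M=q(s['ee_rot']).as_matrix();y=M[:,1]*np.sign(M[1,1]);a=np.arctan2(-y[0],y[1]);X=np.array([np.cos(a),np.sin(a),0])
G=g-M[:,0]*.019;print(s['t'],'grasp',G.round(4),'yaw',np.degrees(a).round(1),s['force'].round(1),s['grip_width'])
# gun points: in the gun's own slab (|y'|<16 mm), shown in the (x',z) plane
out=np.full((600,800,3),255,np.uint8)
import sys
for n,col in(('scene',(0,0,200)),('top',(200,0,0)),('wrist',(0,150,0))):
    f=grab(n);P,uv=cloud(f);d=P-G;c=f['color'][uv[:,1].astype(int),uv[:,0].astype(int)].astype(int)
    m=(abs(d@y)<.016)&(abs(d@X)<.16)&(abs(d[:,2])<.19)
    for p,cc in zip(d[m],c[m]):
        cv2.circle(out,(int(400+p@X*2000),int(330-p[2]*1600)),2,tuple(int(v) for v in cc[::-1]),-1) if n!='x' else 0
    q2=np.c_[d[m]@X,d[m][:,2]];np.save('gp_'+n+'.npy',np.c_[q2,c[m]])
    pickle.dump(f,open('gf_'+n+'.pkl','wb'))
cv2.imwrite('pics/'+sys.argv[1]+'.png',out)
E
python3 gun.py g1
python3 - <<'E'
import numpy as np
for n in('scene','top','wrist'):
    p=np.load('gp_'+n+'.npy');k=(p[:,2:].max(1)<75);print(n,len(p),k.sum())
    # occupancy text
    H=np.full((20,32),' ');
    for x,z in p[:,:2]: 
        i,j=int((.1-z)/.015),int((x+.16)/.01)
        if 0<=i<20 and 0<=j<32:H[i,j]='#'
    print('\n'.join(''.join(r) for r in H if ''.join(r).strip()))
E
```

```text
t: 15.2
position: [0.6287, -0.2075, 0.1825]
ee_rot: [0.7, 0.106, 0.699, -0.106]
force: [-0.9, 0.1, -3.9]
grip_width: 0.0274
t: 15.9
position: [0.5662, -0.1881, 0.1745]
ee_rot: [0.699, 0.106, 0.699, -0.106]
force: [0.8, -0.0, -2.7]
grip_width: 0.0276
15.9 grasp [ 0.5662 -0.1881  0.1935] yaw -17.2 [ 0.8 -0.  -2.7] 0.027604857160309897
scene 2326 1789
                 ###            
                 ##             
                 #              
                ##              
                ##              
              #####             
                 ##             
        #####   ####            
      ##############            
       ##############           
       ##      #######          
                ######          
                 #####          
                   ###  ##      
                   #### ##      
######              ##   #      
 #####              #### #      
 #####               ### #      
 #####           ##      ####   
# ##### ##  ## ####      ####  #
top 16 14
                  #             
wrist 35763 32187
             ###                
              ##                
              ##                
              ####              
             #####              
             ###                
       #########                
      #####                     
######                          
  ####                          
  ####                          
  ####                          
   ###
```

The text plot shows the gun pivoting in the grip as planned. I'll go on to 45° and measure by fitting the barrel's front face.

```bash
cat > ang.py <<'E'
import numpy as np
p=np.load('gp_scene.npy');p=p[(p[:,2:].max(1)<90)]
for off in(0,):
    best=None
    for th in np.arange(0,75,.5):
        t=np.radians(th);ax=np.array([np.sin(t),-np.cos(t)]);nx=np.array([np.cos(t),np.sin(t)])
        a=p[:,:2]@ax;b=p[:,:2]@nx
        m=(a>-.01)&(a<.085)&(b>.005)&(b<.035)
        h,e=np.histogram(b[m],np.arange(.005,.036,.002));i=h.argmax()
        if best is None or h[i]>best[1]:best=(th,h[i],e[i]+.001,m.sum())
    print('tilt',best)
    t=np.radians(best[0]);ax=np.array([np.sin(t),-np.cos(t)]);nx=np.array([np.cos(t),np.sin(t)])
    a=p[:,:2]@ax;b=p[:,:2]@nx;m=abs(b-best[2]+.02)<.006;h,e=np.histogram(a[m],np.arange(-.05,.2,.005));print('along axis',dict(zip((e[:-1]*1000).round().astype(int).tolist(),h.tolist())))
E
python3 ang.py
python3 -m inch '[{"dp":[-0.011,0.0033,-0.005],"fingers":1,"roll":0},{"dp":[-0.0216,0.0066,-0.011],"fingers":1,"roll":0},{"dp":[-0.0295,0.0091,-0.017],"fingers":1,"roll":0},{"dp":[-0.037,0.0115,-0.0235],"fingers":1,"roll":0},{"dp":[-0.037,0.0115,-0.0235],"fingers":1,"roll":0}]'
python3 gun.py g2; python3 ang.py
```

```text
tilt (np.float64(22.5), np.int64(226), np.float64(0.022000000000000002), np.int64(504))
along axis {-50: 0, -45: 0, -40: 0, -35: 0, -30: 0, -25: 3, -20: 0, -15: 0, -10: 0, -5: 0, 0: 0, 5: 0, 10: 1, 15: 3, 20: 4, 25: 8, 30: 6, 35: 8, 40: 9, 45: 6, 50: 6, 55: 8, 60: 7, 65: 5, 70: 7, 75: 8, 80: 7, 85: 3, 90: 4, 95: 10, 100: 2, 105: 6, 110: 6, 115: 7, 120: 5, 125: 1, 130: 0, 135: 1, 140: 0, 145: 0, 150: 2, 155: 4, 160: 3, 165: 6, 170: 5, 175: 0, 180: 0, 185: 0, 190: 0}
t: 16.55
position: [0.5295, -0.1767, 0.15]
ee_rot: [0.699, 0.106, 0.7, -0.106]
force: [0.6, -0.4, -1.2]
grip_width: 0.0276
16.55 grasp [ 0.5296 -0.1767  0.169 ] yaw -17.2 [ 0.6 -0.4 -1.2] 0.027552116300386138
tilt (np.float64(43.5), np.int64(240), np.float64(0.024000000000000004), np.int64(607))
along axis {-50: 0, -45: 0, -40: 0, -35: 0, -30: 0, -25: 1, -20: 0, -15: 0, -10: 0, -5: 0, 0: 0, 5: 2, 10: 5, 15: 6, 20: 7, 25: 5, 30: 6, 35: 4, 40: 5, 45: 7, 50: 7, 55: 5, 60: 7, 65: 6, 70: 6, 75: 5, 80: 5, 85: 4, 90: 4, 95: 3, 100: 4, 105: 4, 110: 7, 115: 4, 120: 1, 125: 3, 130: 0, 135: 0, 140: 0, 145: 0, 150: 0, 155: 0, 160: 2, 165: 0, 170: 0, 175: 0, 180: 6, 185: 8, 190: 9}
```

The tilt is 43.5°. One more small push, then I'll tighten the grip and lift clear.

```bash
python3 -m inch '[{"dp":[-0.003,0.001,-0.0025],"fingers":1,"roll":0},{"dp":[-0.0045,0.0014,-0.0035],"fingers":1,"roll":0},{"dp":[-0.0045,0.0014,-0.0035],"fingers":1,"roll":0}]' 25 >/dev/null
python3 -m inch '[{"dp":[0,0,0],"fingers":1,"roll":0},{"dp":[0,0,0],"fingers":1,"roll":0},{"dp":[0,0,0],"fingers":1,"roll":0},{"dp":[0,0,0.01],"fingers":1,"roll":0},{"dp":[0,0,0.03],"fingers":1,"roll":0},{"dp":[0,0,0.06],"fingers":1,"roll":0},{"dp":[0,0,0.08],"fingers":1,"roll":0},{"dp":[0,0,0.08],"fingers":1,"roll":0}]' 90
python3 gun.py g3; python3 ang.py
```

```text
t: 17.8
position: [0.5263, -0.1758, 0.2299]
ee_rot: [0.7, 0.105, 0.698, -0.106]
force: [0.3, -0.2, -3.4]
grip_width: 0.0269
17.8 grasp [ 0.5263 -0.1758  0.2489] yaw -17.2 [ 0.3 -0.2 -3.4] 0.026917571713985438
tilt (np.float64(45.5), np.int64(271), np.float64(0.024000000000000004), np.int64(703))
along axis {-50: 0, -45: 0, -40: 0, -35: 0, -30: 0, -25: 3, -20: 0, -15: 0, -10: 0, -5: 0, 0: 0, 5: 3, 10: 6, 15: 7, 20: 9, 25: 8, 30: 10, 35: 9, 40: 8, 45: 7, 50: 8, 55: 8, 60: 5, 65: 9, 70: 8, 75: 5, 80: 9, 85: 3, 90: 5, 95: 8, 100: 3, 105: 7, 110: 3, 115: 2, 120: 0, 125: 1, 130: 0, 135: 0, 140: 0, 145: 0, 150: 0, 155: 0, 160: 0, 165: 0, 170: 0, 175: 0, 180: 0, 185: 0, 190: 0}
```

```bash
python3 -m inch '[{"dp":[-0.001,0.008,0.005],"fingers":1,"roll":0},{"dp":[-0.004,0.024,0.01],"fingers":1,"roll":0},{"dp":[-0.007,0.046,0.01],"fingers":1,"roll":0},{"dp":[-0.011,0.072,0.01],"fingers":1,"roll":0},{"dp":[-0.015,0.098,0.01],"fingers":1,"roll":0},{"dp":[-0.019,0.124,0.01],"fingers":1,"roll":0},{"dp":[-0.022,0.15,0.01],"fingers":1,"roll":0},{"dp":[-0.026,0.176,0.01],"fingers":1,"roll":0}]' >/dev/null
python3 -m inch '[{"dp":[-0.004,0.026,0],"fingers":1,"roll":0},{"dp":[-0.008,0.052,0],"fingers":1,"roll":0},{"dp":[-0.012,0.078,0],"fingers":1,"roll":0},{"dp":[-0.015,0.1,0],"fingers":1,"roll":0},{"dp":[-0.018,0.117,0],"fingers":1,"roll":0},{"dp":[-0.019,0.126,-0.005],"fingers":1,"roll":0},{"dp":[-0.019,0.1275,-0.01],"fingers":1,"roll":0},{"dp":[-0.019,0.1275,-0.01],"fingers":1,"roll":0}]'
python3 gun.py g4; python3 ang.py
python3 - <<'E'
from h import *
import pickle
o=np.zeros((600,800,3),np.uint8)
for i,n in enumerate(('scene','top')):
    f=pickle.load(open('gf_'+n+'.pkl','rb'))
    p=proj(f,[[.568,.1005,.07],[.568,.1005,.16]]).mean(0);u,v=p.round().astype(int);print(n,u,v)
    o[:400,400*i:400*i+400]=cv2.resize(f['color'][v-40:v+40,u-40:u+40],(400,400),interpolation=2)
f=pickle.load(open('gf_scene.pkl','rb'));o[400:,:267]=cv2.resize(f['color'],(267,200),interpolation=3)
f=pickle.load(open('gf_top.pkl','rb'));o[400:,270:537]=cv2.resize(f['color'],(267,200),interpolation=3)
f=pickle.load(open('gf_wrist.pkl','rb'));o[400:,533:800]=cv2.resize(f['color'],(267,200),interpolation=3)
cv2.imwrite('pics/f1.png',o[:,:,::-1])
E
```

```text
t: 19.55
position: [0.4803, 0.1278, 0.2263]
ee_rot: [0.699, 0.105, 0.7, -0.106]
force: [0.3, -1.3, -3.5]
grip_width: 0.0271
19.55 grasp [0.4803 0.1278 0.2453] yaw -17.2 [ 0.3 -1.3 -3.5] 0.027117556462346426
tilt (np.float64(45.5), np.int64(323), np.float64(0.024000000000000004), np.int64(799))
along axis {-50: 0, -45: 0, -40: 0, -35: 0, -30: 1, -25: 3, -20: 1, -15: 0, -10: 0, -5: 0, 0: 0, 5: 1, 10: 4, 15: 5, 20: 5, 25: 7, 30: 4, 35: 2, 40: 4, 45: 5, 50: 3, 55: 4, 60: 3, 65: 5, 70: 2, 75: 3, 80: 3, 85: 2, 90: 4, 95: 3, 100: 4, 105: 7, 110: 7, 115: 10, 120: 6, 125: 5, 130: 0, 135: 0, 140: 0, 145: 0, 150: 0, 155: 0, 160: 0, 165: 0, 170: 0, 175: 0, 180: 0, 185: 0, 190: 0}
scene 369 283
top 257 195
```

```bash
python3 -m inch '[{"dp":[0,0,-0.006],"fingers":1,"roll":0},{"dp":[0,0,-0.014],"fingers":1,"roll":0},{"dp":[0,0,-0.022],"fingers":1,"roll":0},{"dp":[0,0,-0.03],"fingers":1,"roll":0},{"dp":[0,0,-0.034],"fingers":1,"roll":0},{"dp":[0,0,-0.034],"fingers":1,"roll":0},{"dp":[0,0,-0.034],"fingers":1,"roll":0}]'
python3 gun.py g5; python3 ang.py|head -1
python3 - <<'E'
from h import *
import pickle
o=np.zeros((600,800,3),np.uint8)
for i,n in enumerate(('scene','top')):
    f=pickle.load(open('gf_'+n+'.pkl','rb'))
    p=proj(f,[[.568,.1005,.07],[.568,.1005,.12]]).mean(0);u,v=p.round().astype(int);print(n,u,v,proj(f,[[.568,.1005,.12]]))
    o[:400,400*i:400*i+400]=cv2.resize(f['color'][v-32:v+32,u-32:u+32],(400,400),interpolation=2)
for i,n in enumerate(('scene','top','wrist')):
    f=pickle.load(open('gf_'+n+'.pkl','rb'));x=(0,270,533)[i];o[400:,x:x+267]=cv2.resize(f['color'],(267,200),interpolation=3)
cv2.imwrite('pics/f2.png',o[:,:,::-1])
E
```

```text
t: 20.4
position: [0.481, 0.1279, 0.1934]
ee_rot: [0.699, 0.106, 0.699, -0.106]
force: [-0.5, -0.1, -2.9]
grip_width: 0.0271
20.4 grasp [0.481  0.1279 0.2124] yaw -17.2 [-0.5 -0.1 -2.9] 0.027109950192685525
tilt (np.float64(45.5), np.int64(339), np.float64(0.024000000000000004), np.int64(751))
scene 368 289 [[369.28811519 282.61746372]]
top 258 196 [[257.09753137 194.47576851]]
```

View pics/f2.png

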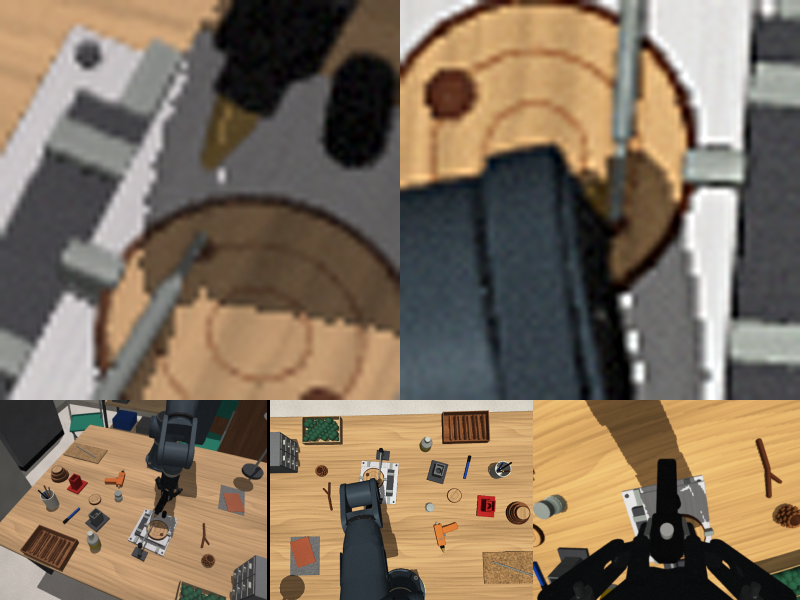

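The last view shows the nozzle end at crop (210,166) in the scene and about (600,185) in the top, and the pointer tip at (205,237) over the small hollow. I'll triangulate these; the top-view nozzle comes from a gold colour mask.

Run:
```python
from h import *
import pickle
s=pickle.load(open('gf_scene.pkl','rb'));t=pickle.load(open('gf_top.pkl','rb'))
N=(369.6,283.6)
for f,(u0,v0) in((s,(366,274)),(t,(252,188))):
    c=f['color'][v0:v0+12,u0:u0+12].astype(int);m=(c[:,:,0]>c[:,:,2]*1.9)&(c[:,:,0]>50)&(c[:,:,0]<125);print('\n'.join(''.join('#' if x else '.' for x in r) for r in m));
P,uv=cloud(s);m=(np.hypot(uv[:,0]-369.6,uv[:,1]-282)<2.2);print(P[m].round(4)[:12])
for z in(.115,.12,.125):print(z,onz(s,[N],z),onz(t,[(257.8,194.5)],z))
print(tri(s,N,t,(257.8,194.5)),'tip',onz(s,[(368.8,294.9)],.07),onz(t,[(260.8,198.5)],.07))
```

```text
....#####...
....#######.
....#######.
....######..
...######...
...#####....
...####.....
...###......
...##.......
...#........
............
............
...........#
#......#..##
..........##
...##.....##
..##.#.#..##
....###...##
...####...##
....###...##
.....##...##
......#...#.
..........##
..........##
[[0.5697 0.0995 0.1324]
 [0.5716 0.1018 0.1365]
 [0.57   0.0977 0.1279]
 [0.5725 0.1003 0.1331]
 [0.5706 0.102  0.1313]
 [0.5694 0.1038 0.1304]
 [0.5739 0.0987 0.1305]
 [0.5732 0.1007 0.1306]
 [0.571  0.1023 0.1282]
 [0.5709 0.1044 0.129 ]
 [0.5738 0.099  0.1266]
 [0.574  0.1011 0.1281]]
0.115 [[0.56702083 0.101265   0.115     ]] [[0.5685687  0.09957771 0.115     ]]
0.12 [[0.57004632 0.1018105  0.12      ]] [[0.56791807 0.09906746 0.12      ]]
0.125 [[0.57307181 0.102356   0.125     ]] [[0.56726743 0.09855721 0.125     ]]
(array([0.56812634, 0.10043263, 0.11629799]), np.float64(0.002045051097385642)) tip [[0.56765772 0.1031886  0.07      ]] [[0.56575004 0.09794138 0.07      ]]
```

```bash
python3 -m inch '[{"dp":[-0.001,0,0],"fingers":1,"roll":0},{"dp":[-0.001,0,0],"fingers":1,"roll":0},{"dp":[-0.001,0,0],"fingers":1,"roll":0},{"dp":[-0.001,0,0],"fingers":1,"roll":0},{"dp":[-0.001,0,0],"fingers":1,"roll":0}]'
python3 gun.py g6; python3 ang.py|head -1
python3 - <<'E'
from h import *
import pickle
a=pickle.load(open('top0.pkl','rb'))['color'].astype(int);b=grab('top')['color'].astype(int)
d=abs(a-b).sum(2)
for n,u,v,r in(('bottle',375,105,18),('cone',123,170,18),('twig',145,230,30),('marker',473,160,28),('jar',383,258,15),('slice',442,229,18),('post',267,121,14),('red',518,255,25)):print(n,(d[v-r:v+r,u-r:u+r]>90).sum())
print(bot.job_done())
E
```

```text
t: 21.05
position: [0.4799, 0.1279, 0.1933]
ee_rot: [0.699, 0.106, 0.699, -0.106]
force: [0.3, 0.1, -2.8]
grip_width: 0.0272
21.05 grasp [0.4799 0.1279 0.2123] yaw -17.2 [ 0.3  0.1 -2.8] 0.0271640532678955
tilt (np.float64(45.5), np.int64(310), np.float64(0.024000000000000004), np.int64(742))
bottle 12
cone 3
twig 465
marker 18
jar 18
slice 7
post 0
red 8
the job is handed in; nothing more can be done
None
```

The job is handed in, after about 21 s of robot time; no verdict came back.

- **Jig:** I gripped the knob and slid the carrier until the large hollow was under the tip, to about 2 mm. It paused there for a little over 1 s, then moved on to the small hollow. A first check there showed 2–3 mm of error in y, so I gripped the knob again and nudged the carrier. The last wrist view put the small hollow's centre about 1–2 mm from the tip, but the camera views differ from each other by about 2 mm.
- **Gun:** I raised it until only the nozzle was still in the stand, and levered it over against the sleeve's rim in a light grip. I then tightened the grip and lifted it clear.
- **Final pose:** The gun is held still, with a measured tilt of 45.5° nozzle down. The nozzle's end is within about 2–3 mm of straight above the tip and about 46–52 mm higher. Two camera views put its height at 116 mm, and the arm's pose gives about 122 mm.
- **Other things on the table:** Comparing top views from start and end, the pointer post, glue bottle, pine cone, marker, paint jar and wood slice were unchanged. The twig's area did differ between those pictures (465 pixels). I take that to be a change of shadow: the arm never went near it, and the last full view shows it in the same place. I did not check it separately.

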